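# Put the contact-lens kit away in its tray

### The job

Put the four contact-lens things away in the clear lens tray, each flat on the floor of the place made for it: the two-capped lens case caps up in the wide pocket, the small nozzle bottle upright in the round collar, the tweezers in the long groove and the inserter stick in the short groove beside it. Set each one down rather than dropping it, and let go. The hair clip, the single-capped cream pot and the pump bottle do not belong there: leave them where they are.

Things in the scene. Friction and masses are not known exactly. Their poses are not given: they have to be found in the camera images.
- lens_case: Pink lens case with TWO round screw caps. Flat body 66 mm long (x), 32 mm wide (y), 10 mm thick, round ends, sides straight over the middle 34 mm; caps 30 mm across stand on it up to 19 mm. Origin: centre of its underside; x along the line of the caps, z up. About 35 g. It starts on the flat steel shelf, top 30 mm above the work surface.
- saline_bottle: Small white round squeeze bottle with paper label and pointed nozzle cap, standing: 36 mm across over its lower 44 mm, then shouldered, 72 mm tall. Origin: centre of its underside; z up. About 45 g. It starts on the flat steel shelf, top 30 mm above the work surface.
- lens_tweezers: Steel tweezers lying on their side, 100 mm long (x), 14 mm wide (y) over the parallel middle 36 mm of the two arms, 9 mm tall; arms joined at -x, white soft pads at the +x tips. The arms are rigid. Origin: middle of the length, on the underside; z up. About 25 g. It starts on the flat steel shelf, top 30 mm above the work surface.
- lens_inserter: White plastic lens inserter stick lying flat, 72 mm long (x): flat-sided handle 12 mm wide (y), 10 mm tall, from x = -36 to +14 mm, with three grey ribs, then a thin stem and a soft cup at +x. Origin: middle of the length, on the underside; z up. About 15 g. It starts on the flat steel shelf, top 30 mm above the work surface.
- case_insert: Clear acrylic insert, 128 (x) by 96 mm (y), one of three side by side along y (97 mm apart, any order, turned alike) on the fixed tray; its lip is level with their floor. Origin: centre of its underside, 33 mm above the work surface; z up. Floor at z = 3 mm. Walls 4 mm thick, up to z = 12 mm, enclose a wide pocket 84 (x) by 50 mm (y) about the origin, long walls cut away at |x| < 22 mm.
- bottle_insert: Clear acrylic insert, 128 (x) by 96 mm (y), one of three side by side along y (97 mm apart, any order, turned alike) on the fixed tray; its lip is level with their floor. Origin: centre of its underside, 33 mm above the work surface; z up. Floor at z = 3 mm. A round collar, 54 mm inside, 61 mm outside, rises to z = 12 mm, centred on the origin.
- tool_insert: Clear acrylic insert, 128 (x) by 96 mm (y), one of three side by side along y (97 mm apart, any order, turned alike) on the fixed tray; its lip is level with their floor. Origin: centre of its underside, 33 mm above the work surface; z up. Floor at z = 3 mm. Two grooves along x, 34 mm wide, walls to z = 12 mm, cut away at |x| < 22 mm: LONG, 118 mm, at y = +22 mm; SHORT, 90 mm, at y = -22 mm.
- hair_clip: Steel duck-bill hair clip, 64 mm long (x), 14 mm wide, 11 mm tall, solid tapering jaws with a pinch tail. Origin: centre of its underside. Not a lens thing. It starts on the flat steel shelf, top 30 mm above the work surface.
- cream_pot: Pink round cream pot with ONE twist cap, 46 mm across, 30 mm tall. Origin: centre of its underside. Not a lens thing. It starts on the flat steel shelf, top 30 mm above the work surface.
- pump_bottle: White push-top pump bottle with dished steel top, 56 mm across, 128 mm tall, at the back of the shelf. Origin: centre of its underside. Not a lens thing. An empty cup, 72 mm across, 75 mm tall, stands at the back on the other side, a folding mirror at the right end. It starts on the flat steel shelf, top 30 mm above the work surface.

How it is judged (in metres and radians):
At the end, for the whole second after the job is handed in: Case, bottle, tweezers and inserter each rest on the floor of their own place: within 12 mm of its middle in the insert's x and y, underside under 6.5 mm in the insert's frame, tilt under 0.15 rad, lengthwise (case 0.6, tweezers 0.35, inserter 0.45 rad), at rest; the rest not moved over 20 mm (x of lens_case in the frame of case_insert between -0.012 and 0.012 m and y of lens_case in the frame of case_insert between -0.012 and 0.012 m and z of lens_case in the frame of case_insert between 0 and 0.0065 m and angle between each of lens_case, saline_bottle, lens_tweezers, lens_inserter's own z axis and vertical below 0.15 rad and linear speed of each of lens_case, saline_bottle, lens_tweezers, lens_inserter below 0.02 m/s and angle between the x axis of lens_case and the x axis of case_insert, either way round below 0.6 rad and x of saline_bottle in the frame of bottle_insert between -0.012 and 0.012 m and y of saline_bottle in the frame of bottle_insert between -0.012 and 0.012 m and z of saline_bottle in the frame of bottle_insert between 0 and 0.0065 m and x of lens_tweezers in the frame of tool_insert between -0.012 and 0.012 m and y of lens_tweezers in the frame of tool_insert between 0.01 and 0.034 m and z of lens_tweezers in the frame of tool_insert between 0 and 0.0065 m and angle between the x axis of lens_tweezers and the x axis of tool_insert, either way round below 0.35 rad and x of lens_inserter in the frame of tool_insert between -0.012 and 0.012 m and y of lens_inserter in the frame of tool_insert between -0.034 and -0.01 m and z of lens_inserter in the frame of tool_insert between 0 and 0.0065 m and angle between the x axis of lens_inserter and the x axis of tool_insert, either way round below 0.45 rad); the robot touches nothing.
It fails at once if the hair clip is moved more than 20 mm from its place (distance of hair_clip from where it was at the start of the episode above 0.02 m).
It fails at once if the cream pot is moved more than 20 mm from its place (distance of cream_pot from where it was at the start of the episode above 0.02 m).
It fails at once if the pump bottle is moved more than 20 mm from its place (distance of pump_bottle from where it was at the start of the episode above 0.02 m).
It fails at once if a lens thing is dropped or flung (free of the fingers and faster than 0.7 m/s, a fall of about 25 mm) ((contact force between lens_case and the fingers below 0.02 N and linear speed of lens_case above 0.7 m/s) or (contact force between saline_bottle and the fingers below 0.02 N and linear speed of saline_bottle above 0.7 m/s) or (contact force between lens_tweezers and the fingers below 0.02 N and linear speed of lens_tweezers above 0.7 m/s) or (contact force between lens_inserter and the fingers below 0.02 N and linear speed of lens_inserter above 0.7 m/s)).
It also fails if it takes over 115 s, if anything falls off the work surface, if the arm or the gripper's body presses on something with over 40 N, if the wrist force passes 120 N, or if a joint passes its speed limit or range.

### The arm

A 6-joint arm with a two-finger parallel gripper is mounted at the origin on the work surface. World frame = base frame: x ahead of the robot, y to its left, z up, the work surface at z = 0. Lengths are in m, angles in degrees, forces in N, time in s.
With the tool pointing down it reaches from about 0.3 to 1 m from the base axis. Payload 5.1 kg.
Tool frame: the origin (TCP) lies midway between the tips of the shut fingers; the grasp point (between the pads) lies 19 mm behind it; z points along the fingers, y is the line along which they close (so a half turn about z gives the same grasp; the last joint's range is limited). The gripper opens to 95 mm and grips with 3 to 60 N. Pads are 20 mm wide; open, the fingers measure 119 mm over their backs; the gripper's body (75 mm by 180 mm) begins 59 mm behind the grasp point.
Start: joints at [59.954, 7.093, 94.555, -0, 78.352, -4.733], TCP at [0.278, 0.588, 0.215] pointing down, gripper open.
Joint ranges: [-149.61, 149.61], [-58.7, 133.49], [1.44, 155.28], [-77.14, 257.14], [18.33, 153.61], [-166.67, 166.67]. Speed limits (degrees/s): [147.25, 147.25, 180, 180, 180, 180].

### API

Orientations are given as a 3x3 rotation matrix whose columns are the frame's x, y, z axes.
In Python, from rig import ctrl, get_image gives the robot as it stands.
- The arm moves only by the tool apply_moves, never from a script. Its argument "series" is a list of rows, each an object with "offset": the shift along the world's x, y, z in m, a list of three; "roll": the turn about the world's z in units of 5 degrees (1.0 is 5 degrees); "jaw": the opening, from 0 (shut) to 1 (fully open). In form: [{"offset": [x, y, z], "roll": roll, "jaw": jaw}, ...]. A call has exactly 8 rows; each row shifts and turns the commanded pose from where the row before left it; what a row does not reach is not made up. A row lasts 1/8 s, in which the tool goes at most 62.5 mm and 10.7 degrees, less where a joint would pass 70% of its speed; a pose out of reach is approached as far as the arm can. A call with a gripper value outside its range is refused whole. The fingers move at their own pace and stop on an object; "force" is the grip in N (left out, the last holds). Time passes only in rows, so rows that do not move let the fingers close, or fill a call up. It gives the time, the measured TCP pose, the force, the opening and the grip force at its end, in the units of the state.
- ctrl.get_state(): the state, without advancing time (a new reading comes with each control period).
- get_image(name): name is "side" or "top" or "wrist"; returns a dict with "image" (384x512x3 uint8, red, green, blue), "K" (3x3 intrinsics, pixels), "position" and "rotation" of the camera in the world; the wrist camera has in their place "hand_eye" (4x4, takes a point from camera to tool coordinates, whose origin is the TCP and whose axes are the flange's). Camera axes: x right, y up, looking along -z (the intrinsics and any distortion apply to the point x, -y, -z); pixel columns grow to the right and rows downward; lengths in m; the calibration is good to about 2 mm. A picture is of the moment at which its call begins: read the wrist's pose just before it. There is no depth.
- ctrl.close_job(): hands the job in; it is judged then, once.
The state is a dict: "time_s": time; "joint_pos": joint angles; "joint_velocities": joint speeds; "joint_efforts": joint torques, N m; "eef_pos": TCP position; "tcp_rot": TCP orientation; "ft_force": force on the tool from outside, world axes, zero at the start; "moment": the same for the moment, N m; "finger_gap": finger opening in m; "finger_force": force on a finger pad.
Only numpy, scipy, OpenCV 4.12 (cv2) and the standard library are available. Lean on these libraries where they do the work, as an engineer would, in place of code of your own. Each camera call takes 0.05 s, during which the arm holds its last target. There are 200 camera calls.

## Working session

There is one attempt and no reset: what is moved stays moved. The work goes in short steps, Python scripts to look and compute and a tool call to move; the robot and the scene stay as the last step left them, time stands still between calls to the robot, and variables do not carry over. Pictures are saved under pics/ and viewed, at most 14 in all, crops included, and the job is handed in when it is done.

Besides the shell and the picture viewer there is one more tool, called after "Request:" by a JSON object that holds its "fn" and its "kwargs". apply_moves: Moves the arm, as the interface text tells. Its arguments: {"type":"object","properties":{"series":{"type":"array"},"force":{"type":"number"}},"required":["series"]}

```bash
mkdir -p pics
cat > h.py <<'E'
import numpy as np, cv2
from rig import ctrl, get_image
def snap(name,fn=None):
    st=ctrl.get_state(); d=get_image(name)
    if 'hand_eye' in d:
        T=np.eye(4);T[:3,:3]=st['tcp_rot'];T[:3,3]=st['eef_pos'];W=T@np.array(d['hand_eye']);d['position']=W[:3,3];d['rotation']=W[:3,:3]
    if fn: cv2.imwrite('pics/'+fn,cv2.cvtColor(d['image'],cv2.COLOR_RGB2BGR))
    return d
def ray(d,px,z):
    p=np.linalg.solve(np.array(d['K']),[px[0],px[1],1.]);v=np.array(d['rotation'])@np.array([p[0],-p[1],-p[2]])
    c=np.array(d['position']);return c+v*(z-c[2])/v[2]
def proj(d,P):
    q=np.array(d['rotation']).T@(np.array(P)-d['position']);q=np.array(d['K'])@[q[0],-q[1],-q[2]];return q[:2]/q[2]
E
python3 - <<'E'
from h import *
for n in('top','side'):
    d=snap(n,n+'.png');print({k:np.round(v,3).tolist() for k,v in d.items() if k!='image'})
print(ctrl.get_state())
E
```

```text
{'K': [[440.711, 0.0, 261.858], [0.0, 440.711, 192.137], [0.0, 0.0, 1.0]], 'position': [0.324, 0.017, 1.296], 'rotation': [[0.004, 0.984, -0.18], [-1.0, 0.003, -0.005], [-0.005, 0.18, 0.984]]}
{'K': [[424.884, 0.0, 251.163], [0.0, 424.884, 193.48], [0.0, 0.0, 1.0]], 'position': [0.488, 0.911, 1.024], 'rotation': [[-0.999, 0.016, -0.03], [-0.032, -0.729, 0.684], [-0.01, 0.685, 0.729]]}
{'time_s': 0.1, 'joint_pos': array([ 5.99554154e+01,  7.13078963e+00,  9.46237531e+01, -9.64635198e-04,
        7.83515028e+01, -4.73233139e+00]), 'joint_velocities': array([ 0.08255548, -0.03342357, -0.16691949,  0.06553017,  0.0137443 ,
       -0.09840194]), 'joint_efforts': array([ 6.63048158e-04, -4.18881941e+01, -3.61095822e+01,  7.77287059e-02,
        4.61332407e-02, -9.25557265e-05]), 'eef_pos': array([0.27765363, 0.58709325, 0.21352416]), 'tcp_rot': array([[-9.03992532e-01,  4.27547272e-01, -9.12394197e-04],
       [ 4.27548223e-01,  9.03991108e-01, -1.61041127e-03],
       [ 1.36269297e-04, -1.84589228e-03, -9.99998287e-01]]), 'ft_force': array([-0.46170073, -0.11906669,  0.85093228]), 'moment': array([ 0.06826939, -0.05510467,  0.05264022]), 'finger_force': 0.0, 'finger_gap': 0.09488678939681956}
```

```bash
ls .
```

```text
h.py
pics
```

View pics/top.png

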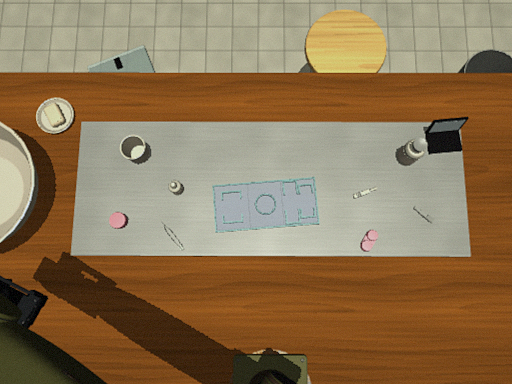

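View pics/side.png

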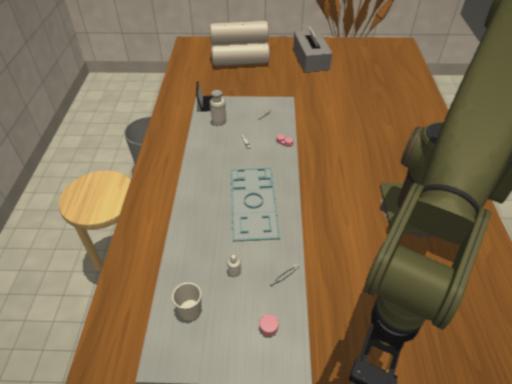

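The top view shows the case, bottle and tool inserts left to right at (232,207), (265,204) and (300,202). The tweezers are at (173,236), bottle (176,187), inserter (365,192) and lens case (370,240). The distractors are the clip (423,214), pot (118,220) and pump (410,150). The side view agrees, so I'll zoom in on the tray and measure roughly.

Run:
```python
from h import *
d=snap('top');im=cv2.cvtColor(d['image'],cv2.COLOR_RGB2BGR)
a=cv2.resize(im[170:240,205:330],None,fx=6,fy=6,interpolation=cv2.INTER_CUBIC)
cv2.imwrite('pics/tray.png',a)
hsv=cv2.cvtColor(im,cv2.COLOR_BGR2HSV)
print(hsv[207,232],hsv[200,265],hsv[200,200],hsv[245,300])
m=((hsv[...,0]>85)&(hsv[...,0]<135)&(hsv[...,1]>30)).astype(np.uint8);m[:170]=0;m[245:]=0;m[:,:200]=0;m[:,335:]=0
c=np.vstack(cv2.findContours(m,0,2)[0]);r=cv2.minAreaRect(c);print(r)
b=cv2.boxPoints(r);P=np.array([ray(d,p,.036) for p in b]);print(P.round(4),P.mean(0))
for n,p in dict(tw=(173,236),ins=(365,192),case=(370,240),bot=(176,187),clip=(423,214),pot=(118,220)).items():print(n,ray(d,p,.04).round(3))
```

```text
[101  16 177] [ 98  15 182] [ 37  24 188] [ 34  18 199]
((265.3102722167969, 204.04754638671875), (46.25307083129883, 102.6345443725586), 85.38934326171875)
[[ 0.5752  0.1684  0.036 ]
 [ 0.6007 -0.1303  0.036 ]
 [ 0.4654 -0.1386  0.036 ]
 [ 0.4407  0.1545  0.036 ]] [0.5205193  0.01350034 0.036     ]
tw [0.426 0.276 0.04 ]
ins [ 0.555 -0.275  0.04 ]
case [ 0.417 -0.284  0.04 ]
bot [0.568 0.273 0.04 ]
clip [ 0.492 -0.439  0.04 ]
pot [0.472 0.436 0.04 ]
```

View pics/tray.png

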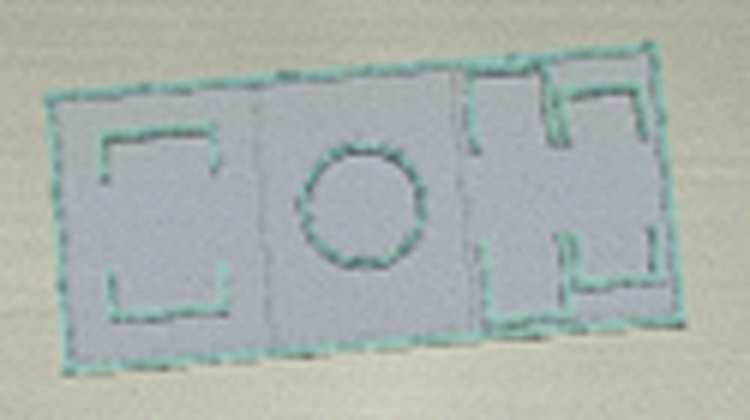

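The crop shows the long groove on the left, towards world +y. So the insert x axis is about world +x, with a yaw of roughly 4.7°. I'll move above the tweezers.

Request:
{"fn": "apply_moves", "kwargs": {"series": [{"offset": [0.0185, -0.039, 0.005], "roll": 1.6, "jaw": 1}, {"offset": [0.0185, -0.039, 0.005], "roll": 1.6, "jaw": 1}, {"offset": [0.0185, -0.039, 0.005], "roll": 1.6, "jaw": 1}, {"offset": [0.0185, -0.039, 0.005], "roll": 1.6, "jaw": 1}, {"offset": [0.0185, -0.039, 0.005], "roll": 1.6, "jaw": 1}, {"offset": [0.0185, -0.039, 0.005], "roll": 1.6, "jaw": 1}, {"offset": [0.0185, -0.039, 0.005], "roll": 1.6, "jaw": 1}, {"offset": [0.0185, -0.039, 0.005], "roll": 1.6, "jaw": 1}], "force": 15}}

```text
time_s: 1.15
eef_pos: [0.4262, 0.2742, 0.2545]
tcp_rot: [[-0.778, -0.629, -0.0], [-0.629, 0.778, -0.0], [0.0, 0.0, -1.0]]
ft_force: [0.8, 0.6, -0.1]
finger_gap: 0.0949
finger_force: 0.0
```

```bash
cat >> h.py <<'E'
def pose():
    s=ctrl.get_state();R=np.array(s['tcp_rot']);print('t %.2f'%s['time_s'],'pos',np.round(s['eef_pos'],4),'closing axis deg %.2f'%np.degrees(np.arctan2(R[1,1],R[0,1])),'tilt',np.round(R[:,2],3),'gap %.4f F %.1f'%(s['finger_gap'],s['finger_force']),'ft',np.round(s['ft_force'],1),'j',np.round(s['joint_pos'],0));return s
E
python3 - <<'E'
from h import *
d=snap('wrist','w1.png');pose();print(np.round(d['hand_eye'],3),d['position'],d['K'])
for p in [(256,192),(0,0),(511,0),(0,383),(511,383)]:print(p,ray(d,p,.036).round(3))
E
```

```text
t 1.20 pos [0.4283 0.2708 0.2554] closing axis deg 128.99 tilt [ 0.002 -0.003 -1.   ] gap 0.0955 F 0.0 ft [ 2.  -0.8  1.4] j [  26.  -13.  110.   -0.   83. -103.]
[[-0.001  0.964  0.265  0.074]
 [ 1.     0.     0.001  0.   ]
 [ 0.001  0.265 -0.964 -0.171]
 [ 0.     0.     0.     1.   ]] [0.3683485  0.22741707 0.42546737] [[295.58266906   0.         252.64053724]
 [  0.         295.58266906 184.36365817]
 [  0.           0.           1.        ]]
(256, 192) [0.457 0.305 0.036]
(0, 0) [ 0.464 -0.075  0.036]
(511, 0) [0.089 0.389 0.036]
(0, 383) [0.987 0.182 0.036]
(511, 383) [0.448 0.847 0.036]
```

View pics/w1.png

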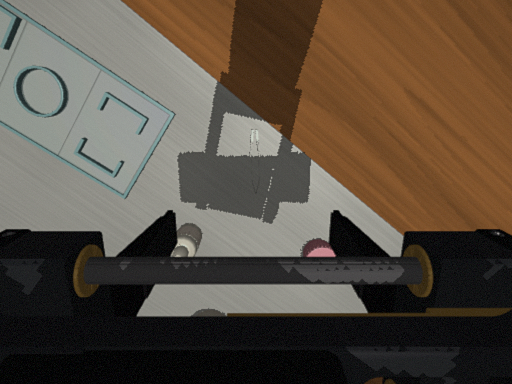

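The wrist view shows the tweezers running vertically from about (255,130) to (257,195), half in shadow. The bottle is at (188,240) and the pot at (318,250). I'll zoom in for the tweezers' ends.

Run:
```python
from h import *
d=snap('wrist');im=cv2.cvtColor(d['image'],cv2.COLOR_RGB2BGR)
c=im[115:215,215:295].astype(float)*1.3
cv2.imwrite('pics/tw.png',cv2.resize(np.clip(c**0.8*2.2,0,255).astype(np.uint8),None,fx=6,fy=6,interpolation=cv2.INTER_CUBIC))
# tray via wrist too
```

```text
(no output)
```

View pics/tw.png

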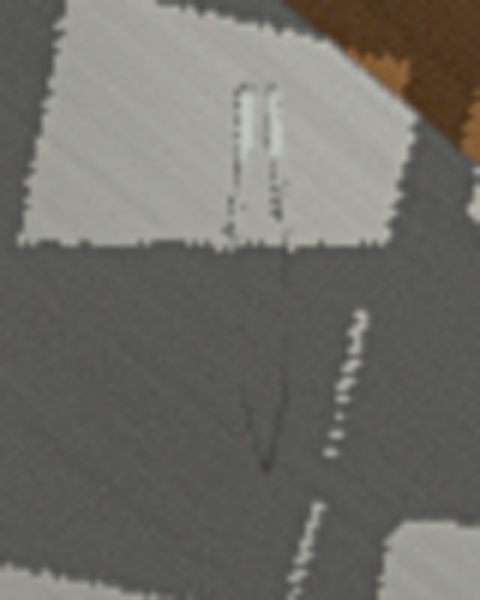

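The zoom shows the tweezers' tip end at about (258,129.2) and the joined end at (259.3,193.7).

Run:
```python
from h import *
d=snap('wrist');pose()
a=ray(d,(258,129.2),.035);b=ray(d,(259.3,193.7),.035);v=b-a
print(a,b,np.linalg.norm(v),'mid',(a+b)/2,'ang',np.degrees(np.arctan2(v[1],v[0])))
t=snap('top');
for p in (a,b):print(proj(t,p))
s=snap('side')
im=s['image'];
for p in (a,b):print(proj(s,p))
```

```text
t 1.30 pos [0.4265 0.2743 0.2548] closing axis deg 128.45 tilt [ 0.  0. -1.] gap 0.0951 F 0.0 ft [-0.7 -0.4  0.2] j [  27.  -13.  110.    0.   83. -102.]
[0.39101996 0.25205872 0.035     ] [0.45860581 0.30858047 0.035     ] 0.08810536054865444 mid [0.42481289 0.28031959 0.035     ] ang 39.90559387230935
[181.38380165 248.58321049]
[162.60355891 224.82930534]
[297.80988164 265.58366514]
[273.284993   282.95928533]
```

Run:
```python
from h import *
for n,(x0,x1,y0,y1) in dict(side=(262,306,258,292),top=(155,192,215,255)).items():
    im=cv2.imread(f'pics/{n}.png');c=im[y0:y1,x0:x1]
    df=np.abs(c.astype(int)-np.median(c.reshape(-1,3),axis=0)).sum(2)
    m=(df>45).astype(np.uint8);k,l,s,_=cv2.connectedComponentsWithStats(cv2.dilate(m,np.ones((3,3),np.uint8)))
    i=1+np.argmax(s[1:,4]);ys,xs=np.nonzero((l==i)&(m>0));d=snap(n)
    W=np.array([ray(d,(x+x0,y+y0),.036)[:2] for x,y in zip(xs,ys)])
    u=np.linalg.svd(W-W.mean(0),full_matrices=False)[2][0];u*=np.sign(u[0]);q=(W-W.mean(0))@u;w=np.array([-u[1],u[0]]);r=(W-W.mean(0))@w
    print(n,'ang',np.degrees(np.arctan2(u[1],u[0])),'len',np.ptp(q),'wid',np.ptp(r),'mid',W.mean(0)+u*(q.max()+q.min())/2+w*(r.max()+r.min())/2)
```

```text
side ang 40.57668671357216 len 0.09813725330954295 wid 0.018995522111883687 mid [0.43094726 0.28586349]
top ang 40.25833839823165 len 0.10402564458369624 wid 0.016670678476654426 mid [0.42895634 0.28088276]
```

Request:
{"fn": "apply_moves", "kwargs": {"series": [{"offset": [0.004, 0.008, -0.04], "roll": 0.35, "jaw": 0.5}, {"offset": [0, 0, -0.045], "roll": 0, "jaw": 0.5}, {"offset": [0, 0, -0.045], "roll": 0, "jaw": 0.5}, {"offset": [0, 0, -0.04], "roll": 0, "jaw": 0.5}, {"offset": [0, 0, -0.025], "roll": 0, "jaw": 0.5}, {"offset": [0, 0, -0.016], "roll": 0, "jaw": 0.5}, {"offset": [0, 0, -0.008], "roll": 0, "jaw": 0.5}, {"offset": [0, 0, 0], "roll": 0, "jaw": 0.5}]}}

```text
time_s: 2.5
eef_pos: [0.43, 0.2839, 0.0358]
tcp_rot: [[-0.761, -0.649, 0.0], [-0.649, 0.761, 0.0], [-0.0, -0.0, -1.0]]
ft_force: [0.2, 0.8, -0.4]
finger_gap: 0.0476
finger_force: 0.0
```

Run:
```python
from h import *
d=snap('wrist','w2.png');pose()
```

```text
t 2.55 pos [0.4305 0.2841 0.0365] closing axis deg 130.45 tilt [ 0.001  0.001 -1.   ] gap 0.0474 F 0.0 ft [-0.8 -0.5 -0.2] j [  27.    1.  120.   -0.   60. -103.]
```

View pics/w2.png

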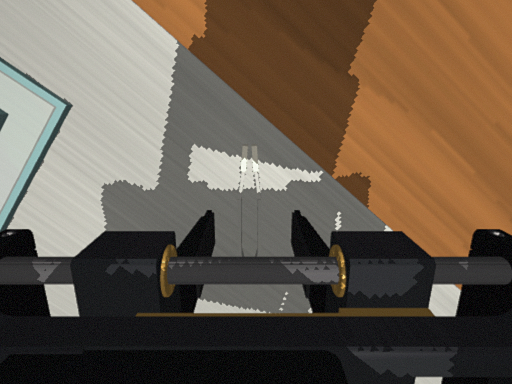

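The tweezers at x≈250 lie centred between the fingers (210 and 297). I'll lower a little and close.

Request:
{"fn": "apply_moves", "kwargs": {"series": [{"offset": [0, 0, -0.003], "roll": 0, "jaw": 0.3}, {"offset": [0, 0, 0], "roll": 0, "jaw": 0}, {"offset": [0, 0, 0], "roll": 0, "jaw": 0}, {"offset": [0, 0, 0], "roll": 0, "jaw": 0}, {"offset": [0, 0, 0], "roll": 0, "jaw": 0}, {"offset": [0, 0, 0], "roll": 0, "jaw": 0}, {"offset": [0, 0, 0.01], "roll": 0, "jaw": 0}, {"offset": [0, 0, 0.01], "roll": 0, "jaw": 0}], "force": 15}}

```text
time_s: 3.55
eef_pos: [0.4299, 0.2836, 0.0533]
tcp_rot: [[-0.761, -0.649, 0.0], [-0.649, 0.761, 0.0], [-0.0, 0.0, -1.0]]
ft_force: [0.5, 0.5, 1.2]
finger_gap: 0.0136
finger_force: 15.0
```

Request:
{"fn": "apply_moves", "kwargs": {"series": [{"offset": [0, 0, 0.05], "roll": 0, "jaw": 0}, {"offset": [0.01, -0.03, 0.05], "roll": -1, "jaw": 0}, {"offset": [0.015, -0.055, 0.03], "roll": -1.2, "jaw": 0}, {"offset": [0.015, -0.055, 0.015], "roll": -1.2, "jaw": 0}, {"offset": [0.015, -0.055, 0], "roll": -1.2, "jaw": 0}, {"offset": [0.015, -0.055, 0], "roll": -1.2, "jaw": 0}, {"offset": [0.015, -0.055, 0], "roll": -1.2, "jaw": 0}, {"offset": [0.012, -0.04, 0], "roll": -0.1, "jaw": 0}]}}

```text
time_s: 4.55
eef_pos: [0.5269, -0.0621, 0.1978]
tcp_rot: [[-0.996, -0.084, 0.001], [-0.084, 0.996, -0.0], [-0.001, -0.0, -1.0]]
ft_force: [0.6, 1.4, 0.3]
finger_gap: 0.0138
finger_force: 15.0
```

Run:
```python
from h import *
ctrl.get_state();snap('wrist');d=snap('wrist','w3.png');pose()
```

```text
t 4.65 pos [ 0.5272 -0.0631  0.1976] closing axis deg 94.67 tilt [ 0.001 -0.001 -1.   ] gap 0.0139 F 15.0 ft [ 0.6 -0.2 -1.3] j [ -13.   -8.  111.   -0.   77. -107.]
```

View pics/w3.png

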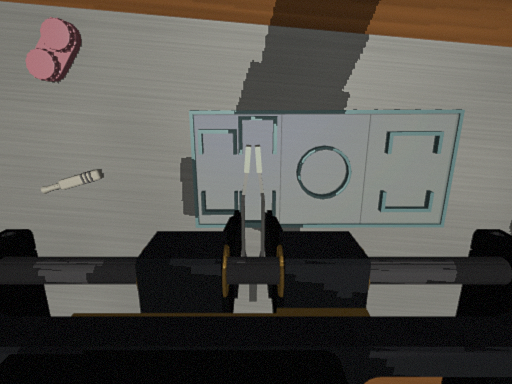

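This view shows the whole tray, with corners near (191,110), (463,110), (445,227) and (196,228), and the collar at (323,171). The held tweezers' tips are at (253,148). The case caps are at (57,33) and (43,65), and the inserter runs (42,189)-(102,174).

Run:
```python
from h import *
s=pose();d=snap('wrist');im=d['image'];hsv=cv2.cvtColor(im,cv2.COLOR_RGB2HSV)
m=((hsv[...,0]>80)&(hsv[...,0]<125)&(hsv[...,1]>40)&(hsv[...,2]>60)).astype(np.uint8);m[230:]=0
pts=np.argwhere(m>0)[:,::-1];pts=pts[(pts[:,0]>150)].astype(np.int32)
h=cv2.convexHull(pts);q=cv2.approxPolyDP(h,6,True)[:,0];print(q.tolist())
W=np.array([ray(d,p,.036) for p in q]);print(W.round(4))
r=cv2.minAreaRect((W[:,:2]*1000).astype(np.float32));print('tray',r)
# direct: collar ring rows
ring=pts[(abs(pts[:,0]-323)<32)&(abs(pts[:,1]-171)<32)];(c,ra)=cv2.minEnclosingCircle(ring.astype(np.int32));e=cv2.fitEllipse(cv2.convexHull(ring));print('ring',c,ra,e,ray(d,e[0],.043))
# pink
pk=((hsv[...,1]>60)&((hsv[...,0]>160)|(hsv[...,0]<3))&(hsv[...,2]>100)).astype(np.uint8);pk[:,150:]=0;pk[120:]=0
k,l,st,ce=cv2.connectedComponentsWithStats(pk);i=1+np.argmax(st[1:,4]);ys,xs=np.nonzero(l==i)
W=np.array([ray(d,p,.045)[:2] for p in zip(xs,ys)])*1000;r=cv2.minAreaRect(W.astype(np.float32));print('case',st[i],r,cv2.boxPoints(r).round(0).tolist())
for c in((57,33),(43,65)):print('cap',ray(d,c,.049).round(4))
for c in((42,189),(102,174)):print('ins',ray(d,c,.037).round(4))
for z in(.197,.2):print('tips',ray(d,(253,148),z).round(4))
```

```text
t 4.65 pos [ 0.5272 -0.0631  0.1976] closing axis deg 94.67 tilt [ 0.001 -0.001 -1.   ] gap 0.0139 F 15.0 ft [ 0.6 -0.2 -1.3] j [ -13.   -8.  111.   -0.   77. -107.]
[[460, 110], [440, 226], [193, 226], [186, 112]]
[[ 0.4424  0.1564  0.036 ]
 [ 0.5784  0.1686  0.036 ]
 [ 0.6028 -0.1301  0.036 ]
 [ 0.4687 -0.1414  0.036 ]]
tray ((523.553466796875, 13.341522216796875), (136.51502990722656, 299.73583984375), 5.035987854003906)
ring (321.0882263183594, 172.2058868408203) 26.9585018157959 ((321.1869812011719, 172.35269165039062), (51.38162612915039, 53.715431213378906), 57.37947463989258) [0.52234964 0.01372766 0.043     ]
case [  22   18   49   63 1783] ((419.0625915527344, -280.7259826660156), (36.0205192565918, 65.77021026611328), 59.300235748291016) [[382.0, -279.0], [438.0, -313.0], [457.0, -282.0], [400.0, -248.0]]
cap [ 0.4027 -0.2666  0.049 ]
cap [ 0.4335 -0.2835  0.049 ]
ins [ 0.5699 -0.3073  0.037 ]
ins [ 0.546  -0.2363  0.037 ]
tips [ 0.4783 -0.0671  0.197 ]
tips [ 0.4778 -0.0671  0.2   ]
```

Request:
{"fn": "apply_moves", "kwargs": {"series": [{"offset": [0.001, 0.001, -0.04], "roll": 0, "jaw": 0}, {"offset": [0, 0, -0.04], "roll": 0, "jaw": 0}, {"offset": [0, 0, -0.035], "roll": 0, "jaw": 0}, {"offset": [0, 0, -0.02], "roll": 0, "jaw": 0}, {"offset": [0, 0, -0.012], "roll": 0, "jaw": 0}, {"offset": [0, 0, -0.007], "roll": 0, "jaw": 0}, {"offset": [0, 0, -0.003], "roll": 0, "jaw": 0}, {"offset": [0, 0, 0], "roll": 0, "jaw": 0}]}}

```text
time_s: 5.7
eef_pos: [0.5279, -0.0588, 0.0404]
tcp_rot: [[-0.996, -0.086, 0.001], [-0.086, 0.996, -0.0], [-0.001, -0.0, -1.0]]
ft_force: [0.7, -0.0, 0.1]
finger_gap: 0.0137
finger_force: 15.0
```

Request:
{"fn": "apply_moves", "kwargs": {"series": [{"offset": [0, 0, -0.001], "roll": 0, "jaw": 0}, {"offset": [0, 0, -0.0005], "roll": 0, "jaw": 0}, {"offset": [0, 0, 0], "roll": 0, "jaw": 0.35}, {"offset": [0, 0, 0], "roll": 0, "jaw": 0.35}, {"offset": [0, 0, 0], "roll": 0, "jaw": 0.35}, {"offset": [0, 0, 0.03], "roll": 0, "jaw": 0.35}, {"offset": [0, 0, 0.05], "roll": 0, "jaw": 0.35}, {"offset": [0, 0, 0.05], "roll": 0, "jaw": 0.35}]}}

```text
time_s: 6.7
eef_pos: [0.527, -0.0587, 0.1692]
tcp_rot: [[-0.996, -0.086, -0.001], [-0.086, 0.996, 0.0], [0.001, 0.0, -1.0]]
ft_force: [1.0, 0.2, 0.7]
finger_gap: 0.0335
finger_force: 0.0
```

Run:
```python
from h import *
snap('wrist');d=snap('wrist','w4.png');pose()
```

```text
t 6.80 pos [ 0.5315 -0.0596  0.1756] closing axis deg 94.94 tilt [ 0.012 -0.003 -1.   ] gap 0.0334 F 0.0 ft [ 0.4 -0.6  0.3] j [ -12.   -6.  112.   -0.   74. -107.]
```

View pics/w4.png

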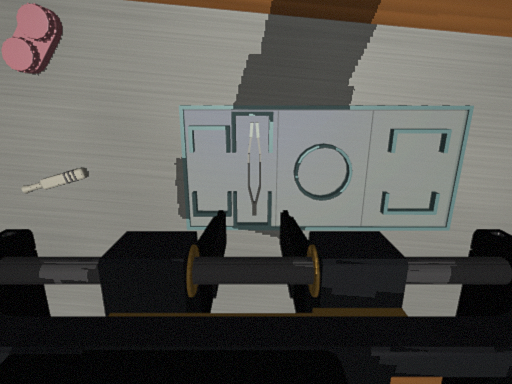

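The tweezers lie in the long groove, from (254,115) to (254,214). I'll check how well centred they are and measure the inserter.

```bash
cat >> h.py <<'E'
th=np.radians(4.85);TC=np.array([.522,.0135]);UX=np.array([np.cos(th),np.sin(th)]);UY=np.array([-np.sin(th),np.cos(th)])
CEN=dict(case=TC+.097*UY,bottle=TC,tool=TC-.097*UY)
def loc(n,p): v=np.array(p[:2])-CEN[n];return np.round([v@UX*1000,v@UY*1000],1)
E
python3 - <<'E'
from h import *
print(CEN);d=snap('wrist');pose()
for p in((254,115),(254,214)):print('tw',loc('tool',ray(d,p,.041)))
hsv=cv2.cvtColor(d['image'],cv2.COLOR_RGB2HSV)
m=((hsv[...,0]>80)&(hsv[...,0]<125)&(hsv[...,1]>40)&(hsv[...,2]>60)).astype(np.uint8);m[228:]=0;m[:,:150]=0
q=cv2.approxPolyDP(cv2.convexHull(np.argwhere(m>0)[:,::-1].astype(np.int32)),6,True)[:,0];W=np.array([ray(d,p,.036) for p in q]);print(q.tolist(),cv2.minAreaRect((W[:,:2]*1000).astype(np.float32)))
c=d['image'][155:205,10:105].astype(int);df=np.abs(c-np.median(c.reshape(-1,3),axis=0)).sum(2)
mm=(df>60).astype(np.uint8);k,l,s,_=cv2.connectedComponentsWithStats(cv2.dilate(mm,np.ones((3,3),np.uint8)));i=1+np.argmax(s[1:,4]);ys,xs=np.nonzero((l==i)&(mm>0))
W=np.array([ray(d,(x+10,y+155),.037)[:2] for x,y in zip(xs,ys)])*1000;r=cv2.minAreaRect(W.astype(np.float32));print('ins',r,cv2.boxPoints(r).round(0).tolist(),s[i])
E
```

```text
{'case': array([0.5137989 , 0.11015269]), 'bottle': array([0.522 , 0.0135]), 'tool': array([ 0.5302011 , -0.08315269])}
t 6.85 pos [ 0.5297 -0.0593  0.1722] closing axis deg 94.94 tilt [ 0.007 -0.002 -1.   ] gap 0.0329 F 0.0 ft [ 0.4 -0.3  0.1] j [ -12.   -6.  112.   -0.   74. -107.]
tw [-57.9  23.9]
tw [48.7 24.1]
[[475, 106], [450, 227], [186, 225], [180, 105]] ((520.9619140625, 13.397994995117188), (132.6893310546875, 299.57476806640625), 4.59014368057251)
ins ((559.0908813476562, -275.1853942871094), (13.506160736083984, 78.90451049804688), 21.203449249267578) [[539.0, -241.0], [567.0, -314.0], [580.0, -310.0], [551.0, -236.0]] [  9  11  70  29 906]
```

Request:
{"fn": "apply_moves", "kwargs": {"series": [{"offset": [0.004, -0.027, 0], "roll": -2, "jaw": 0.6}, {"offset": [0.004, -0.027, 0], "roll": -2, "jaw": 0.6}, {"offset": [0.004, -0.027, 0], "roll": -2, "jaw": 0.6}, {"offset": [0.004, -0.027, 0], "roll": -2, "jaw": 0.6}, {"offset": [0.004, -0.027, -0.01], "roll": -2, "jaw": 0.6}, {"offset": [0.004, -0.027, -0.01], "roll": -2, "jaw": 0.6}, {"offset": [0.004, -0.027, -0.01], "roll": -2, "jaw": 0.6}, {"offset": [0.001, -0.025, 0], "roll": -1.9, "jaw": 0.6}]}}

```text
time_s: 7.85
eef_pos: [0.5548, -0.2727, 0.1345]
tcp_rot: [[-0.261, 0.965, -0.005], [0.965, 0.261, 0.003], [0.004, -0.004, -1.0]]
ft_force: [-0.2, -0.5, 0.1]
finger_gap: 0.0577
finger_force: 0.0
```

Run:
```python
from h import *
snap('wrist');snap('wrist');snap('wrist');d=snap('wrist','w5.png');pose();print(proj(d,[.557,-.274,.04]))
```

```text
t 8.05 pos [ 0.5556 -0.2723  0.1365] closing axis deg 15.51 tilt [-0.002  0.002 -1.   ] gap 0.0573 F 0.0 ft [-0.3  0.1 -0.1] j [-31.   7. 103.   0.  71. -47.]
[254.01270147 187.10988198]
```

View pics/w5.png

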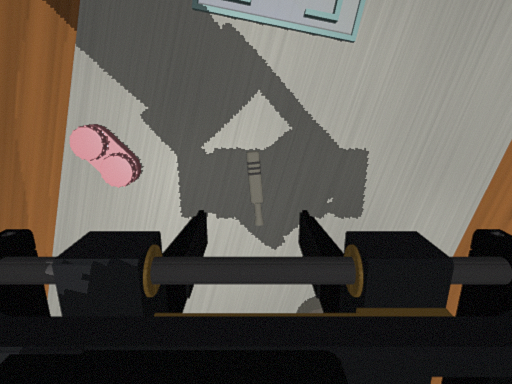

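The inserter handle starts at (252.5,152), with its stem boundary at (257.5,204) and cup end at (260,225). The case caps are at (88,143) and (117,168).

Run:
```python
from h import *
d=snap('wrist');pose()
a,b,c=[ray(d,p,.038) for p in((252.5,152),(257.5,204),(260,225))]
print(a,b,c,np.linalg.norm(b-a),np.linalg.norm(c-a));v=c-a;print(np.degrees(np.arctan2(v[1],v[0])),'mid',(a+c)/2,'from handle',a+v/np.linalg.norm(v)*.036)
hsv=cv2.cvtColor(d['image'],cv2.COLOR_RGB2HSV)
pk=((hsv[...,1]>60)&((hsv[...,0]>160)|(hsv[...,0]<3))&(hsv[...,2]>100)).astype(np.uint8);pk[:,150:]=0;pk[200:]=0;pk[:100]=0
k,l,st,ce=cv2.connectedComponentsWithStats(pk);i=1+np.argmax(st[1:,4]);ys,xs=np.nonzero(l==i)
W=np.array([ray(d,p,.045)[:2] for p in zip(xs,ys)])*1000;r=cv2.minAreaRect(W.astype(np.float32));print('case',r,cv2.boxPoints(r).round(0).tolist())
for q in((88,143),(117,168)):print('cap',ray(d,q,.049).round(4))
```

```text
t 8.10 pos [ 0.5559 -0.272   0.1369] closing axis deg 15.54 tilt [-0.002  0.001 -1.   ] gap 0.0572 F 0.0 ft [ 1.6 -0.6  1.2] j [-31.   7. 103.   0.  71. -47.]
[ 0.54714066 -0.24215784  0.038     ] [ 0.5652025 -0.2894076  0.038    ] [ 0.57345947 -0.30969212  0.038     ] 0.0505842845551101 0.07248143768599075
-68.70862152166073 mid [ 0.56030007 -0.27592498  0.038     ] from handle [ 0.56021266 -0.2757007   0.038     ]
case ((419.47454833984375, -280.18310546875), (35.03230667114258, 65.88703918457031), 58.84446716308594) [[382.0, -278.0], [439.0, -312.0], [457.0, -282.0], [400.0, -248.0]]
cap [ 0.4061 -0.2712  0.049 ]
cap [ 0.4339 -0.2866  0.049 ]
```

Request:
{"fn": "apply_moves", "kwargs": {"series": [{"offset": [0.0035, -0.001, -0.025], "roll": 1.15, "jaw": 0.45}, {"offset": [0, 0, -0.03], "roll": 0, "jaw": 0.45}, {"offset": [0, 0, -0.025], "roll": 0, "jaw": 0.45}, {"offset": [0, 0, -0.015], "roll": 0, "jaw": 0.45}, {"offset": [0, 0, -0.007], "roll": 0, "jaw": 0.45}, {"offset": [0, 0, 0], "roll": 0, "jaw": 0.45}, {"offset": [0, 0, 0], "roll": 0, "jaw": 0.3}, {"offset": [0, 0, 0], "roll": 0, "jaw": 0.2}]}}

```text
time_s: 9.1
eef_pos: [0.5606, -0.2742, 0.0374]
tcp_rot: [[-0.361, 0.932, 0.002], [0.932, 0.361, -0.001], [-0.001, 0.001, -1.0]]
ft_force: [-0.6, -0.1, -0.5]
finger_gap: 0.028
finger_force: 0.0
```

Request:
{"fn": "apply_moves", "kwargs": {"series": [{"offset": [0, 0, 0], "roll": 0, "jaw": 0}, {"offset": [0, 0, 0], "roll": 0, "jaw": 0}, {"offset": [0, 0, 0], "roll": 0, "jaw": 0}, {"offset": [0, 0, 0], "roll": 0, "jaw": 0}, {"offset": [0, 0, 0], "roll": 0, "jaw": 0}, {"offset": [0, 0, 0.01], "roll": 0, "jaw": 0}, {"offset": [0, 0, 0.02], "roll": 0, "jaw": 0}, {"offset": [0, 0, 0.03], "roll": 0, "jaw": 0}], "force": 12}}

```text
time_s: 10.1
eef_pos: [0.5596, -0.2735, 0.0971]
tcp_rot: [[-0.361, 0.932, -0.001], [0.932, 0.361, 0.001], [0.001, -0.001, -1.0]]
ft_force: [0.2, -0.2, 0.9]
finger_gap: 0.0116
finger_force: 12.0
```

Request:
{"fn": "apply_moves", "kwargs": {"series": [{"offset": [-0.002, 0.01, 0.04], "roll": 1.8, "jaw": 0}, {"offset": [-0.004, 0.022, 0.03], "roll": 1.8, "jaw": 0}, {"offset": [-0.004, 0.023, 0], "roll": 1.85, "jaw": 0}, {"offset": [-0.004, 0.023, 0], "roll": 1.85, "jaw": 0}, {"offset": [-0.004, 0.023, 0], "roll": 1.85, "jaw": 0}, {"offset": [-0.004, 0.023, 0], "roll": 1.85, "jaw": 0}, {"offset": [-0.004, 0.023, 0], "roll": 1.85, "jaw": 0}, {"offset": [-0.004, 0.021, 0], "roll": 1.85, "jaw": 0}]}}

```text
time_s: 11.1
eef_pos: [0.5302, -0.1051, 0.1679]
tcp_rot: [[-0.996, -0.087, 0.002], [-0.087, 0.996, -0.0], [-0.002, -0.001, -1.0]]
ft_force: [0.1, 0.3, 0.5]
finger_gap: 0.0121
finger_force: 12.0
```

Run:
```python
from h import *
for i in range(3):snap('wrist')
pose();d=snap('wrist','w6.png');s=pose();print(loc('tool',s['eef_pos']))
```

```text
t 11.25 pos [ 0.5303 -0.1054  0.1676] closing axis deg 94.63 tilt [ 0.002 -0.001 -1.   ] gap 0.0118 F 12.0 ft [ 0.8 -0.5 -0.3] j [ -17.   -5.  111.   -0.   73. -112.]
t 11.30 pos [ 0.5304 -0.106   0.1674] closing axis deg 94.58 tilt [ 0.002 -0.001 -1.   ] gap 0.0119 F 12.0 ft [-0.1  0.7  0.3] j [ -17.   -5.  111.   -0.   73. -112.]
[ -1.8 -22.8]
```

View pics/w6.png

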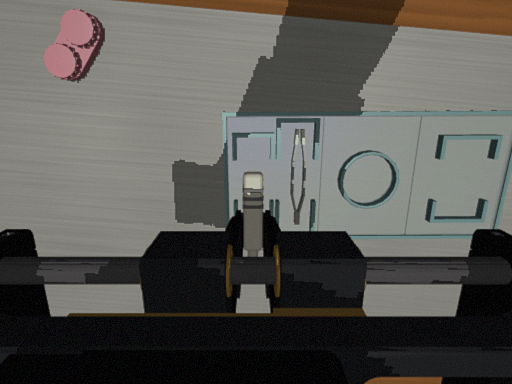

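The inserter is held straight, with its handle end at (253,174). It sits over the short groove and the tweezers are undisturbed, so I'll lower it.

Request:
{"fn": "apply_moves", "kwargs": {"series": [{"offset": [-0.001, 0.001, -0.04], "roll": 0, "jaw": 0}, {"offset": [0, 0, -0.035], "roll": 0, "jaw": 0}, {"offset": [0, 0, -0.025], "roll": 0, "jaw": 0}, {"offset": [0, 0, -0.012], "roll": 0, "jaw": 0}, {"offset": [0, 0, -0.008], "roll": 0, "jaw": 0}, {"offset": [0, 0, -0.004], "roll": 0, "jaw": 0}, {"offset": [0, 0, 0], "roll": 0, "jaw": 0}, {"offset": [0, 0, 0], "roll": 0, "jaw": 0}]}}

```text
time_s: 12.3
eef_pos: [0.5295, -0.1049, 0.043]
tcp_rot: [[-0.997, -0.082, 0.001], [-0.082, 0.997, -0.0], [-0.001, -0.0, -1.0]]
ft_force: [0.4, 0.6, -0.7]
finger_gap: 0.0117
finger_force: 12.0
```

Request:
{"fn": "apply_moves", "kwargs": {"series": [{"offset": [0, 0, -0.001], "roll": 0, "jaw": 0}, {"offset": [0, 0, -0.001], "roll": 0, "jaw": 0}, {"offset": [0, 0, 0], "roll": 0, "jaw": 0.33}, {"offset": [0, 0, 0], "roll": 0, "jaw": 0.33}, {"offset": [0, 0, 0], "roll": 0, "jaw": 0.33}, {"offset": [0, 0, 0.03], "roll": 0, "jaw": 0.33}, {"offset": [0, 0, 0.05], "roll": 0, "jaw": 0.33}, {"offset": [0, 0, 0.05], "roll": 0, "jaw": 0.33}]}}

```text
time_s: 13.3
eef_pos: [0.5285, -0.1046, 0.171]
tcp_rot: [[-0.997, -0.082, -0.001], [-0.082, 0.997, 0.0], [0.001, 0.0, -1.0]]
ft_force: [1.6, 0.1, -0.2]
finger_gap: 0.0313
finger_force: 0.0
```

Run:
```python
from h import *
for i in range(4):snap('wrist')
d=snap('wrist','w7.png');s=pose()
```

```text
t 13.55 pos [ 0.5286 -0.1047  0.1696] closing axis deg 94.69 tilt [-0.001  0.    -1.   ] gap 0.0314 F 0.0 ft [-0.9  1.2 -1.4] j [ -17.   -5.  111.    0.   74. -112.]
```

View pics/w7.png

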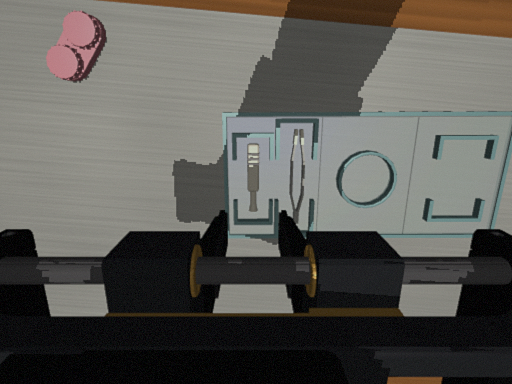

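The inserter rests in the short groove, (253,143) to (253,212), with the tweezers beside it, (299,128) to (296,224). Next is the lens case.

Run:
```python
from h import *
d=snap('wrist')
for p in((253,143),(253,212),(299,128),(296,224)):print(loc('tool',ray(d,p,.041)))
```

```text
[-38.8 -21. ]
[ 35.5 -21.2]
[-53.6  25. ]
[49.7 25.6]
```

Request:
{"fn": "apply_moves", "kwargs": {"series": [{"offset": [-0.014, -0.022, 0], "roll": -0.9, "jaw": 0.6}, {"offset": [-0.014, -0.022, 0], "roll": -0.9, "jaw": 0.6}, {"offset": [-0.014, -0.022, 0], "roll": -0.9, "jaw": 0.6}, {"offset": [-0.014, -0.022, 0], "roll": -0.9, "jaw": 0.6}, {"offset": [-0.014, -0.022, 0], "roll": -0.9, "jaw": 0.6}, {"offset": [-0.014, -0.022, 0], "roll": -0.9, "jaw": 0.6}, {"offset": [-0.014, -0.022, 0], "roll": -0.9, "jaw": 0.6}, {"offset": [-0.011, -0.021, 0], "roll": -0.8, "jaw": 0.6}]}}

```text
time_s: 14.6
eef_pos: [0.4184, -0.2797, 0.1678]
tcp_rot: [[-0.857, 0.514, -0.003], [0.514, 0.857, 0.003], [0.004, 0.001, -1.0]]
ft_force: [-0.6, -0.3, 0.0]
finger_gap: 0.0569
finger_force: 0.0
```

Run:
```python
from h import *
for i in range(4):snap('wrist')
s=pose();d=snap('wrist','w8.png')
hsv=cv2.cvtColor(d['image'],cv2.COLOR_RGB2HSV)
pk=((hsv[...,1]>60)&((hsv[...,0]>160)|(hsv[...,0]<3))&(hsv[...,2]>40)).astype(np.uint8)
k,l,st,ce=cv2.connectedComponentsWithStats(pk);i=1+np.argmax(st[1:,4]);print(st[i],ce[i]);ys,xs=np.nonzero(l==i)
for z in(.04,.049):
    W=np.array([ray(d,p,z)[:2] for p in zip(xs,ys)])*1000;r=cv2.minAreaRect(W.astype(np.float32));print('case',r,cv2.boxPoints(r).round(0).tolist())
```

```text
t 14.80 pos [ 0.4193 -0.2792  0.1685] closing axis deg 59.18 tilt [-0.002  0.002 -1.   ] gap 0.0571 F 0.0 ft [-0.   0.4  0.4] j [-40. -10. 116.   0.  74. -99.]
[ 236  146   31   64 1528] [250.2513089  180.23494764]
case ((419.5270080566406, -281.2220458984375), (31.330608367919922, 67.84140014648438), 58.2933349609375) [[382.0, -277.0], [440.0, -312.0], [457.0, -286.0], [399.0, -250.0]]
case ((417.6113586425781, -280.03472900390625), (30.389596939086914, 65.80384063720703), 58.2933349609375) [[382.0, -276.0], [438.0, -310.0], [454.0, -284.0], [398.0, -250.0]]
```

View pics/w8.png

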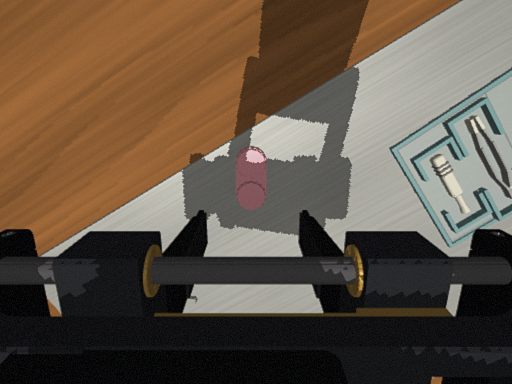

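The case appears at (250,180), aligned with the fingers and centred between them. I'll grasp it.

Request:
{"fn": "apply_moves", "kwargs": {"series": [{"offset": [-0.0005, -0.001, -0.04], "roll": -0.15, "jaw": 0.6}, {"offset": [0, 0, -0.035], "roll": 0, "jaw": 0.6}, {"offset": [0, 0, -0.03], "roll": 0, "jaw": 0.6}, {"offset": [0, 0, -0.017], "roll": 0, "jaw": 0.6}, {"offset": [0, 0, -0.009], "roll": 0, "jaw": 0.6}, {"offset": [0, 0, -0.003], "roll": 0, "jaw": 0.6}, {"offset": [0, 0, 0], "roll": 0, "jaw": 0.4}, {"offset": [0, 0, 0], "roll": 0, "jaw": 0.2}]}}

```text
time_s: 15.85
eef_pos: [0.4201, -0.2813, 0.0373]
tcp_rot: [[-0.852, 0.523, 0.001], [0.523, 0.852, -0.001], [-0.002, -0.0, -1.0]]
ft_force: [-0.4, 0.5, 0.1]
finger_gap: 0.0424
finger_force: 0.0
```

Request:
{"fn": "apply_moves", "kwargs": {"series": [{"offset": [0, 0, 0], "roll": 0, "jaw": 0.1}, {"offset": [0, 0, 0], "roll": 0, "jaw": 0.1}, {"offset": [0, 0, 0], "roll": 0, "jaw": 0.1}, {"offset": [0, 0, 0], "roll": 0, "jaw": 0.1}, {"offset": [0, 0, 0], "roll": 0, "jaw": 0.1}, {"offset": [0, 0, 0.01], "roll": 0, "jaw": 0.1}, {"offset": [0, 0, 0.02], "roll": 0, "jaw": 0.1}, {"offset": [0, 0, 0.03], "roll": 0, "jaw": 0.1}], "force": 15}}

```text
time_s: 16.85
eef_pos: [0.4184, -0.2799, 0.0956]
tcp_rot: [[-0.852, 0.523, -0.002], [0.523, 0.852, 0.002], [0.003, 0.001, -1.0]]
ft_force: [0.5, -0.2, 0.1]
finger_gap: 0.0316
finger_force: 15.0
```

Request:
{"fn": "apply_moves", "kwargs": {"series": [{"offset": [0, 0.02, 0.05], "roll": 0.5, "jaw": 0.1}, {"offset": [0.012, 0.052, 0.02], "roll": 1, "jaw": 0.1}, {"offset": [0.014, 0.055, 0], "roll": 1, "jaw": 0.1}, {"offset": [0.014, 0.055, 0], "roll": 1, "jaw": 0.1}, {"offset": [0.014, 0.055, 0], "roll": 1, "jaw": 0.1}, {"offset": [0.014, 0.055, 0], "roll": 1, "jaw": 0.1}, {"offset": [0.014, 0.053, 0], "roll": 1, "jaw": 0.1}, {"offset": [0.013, 0.045, 0], "roll": 0.8, "jaw": 0.1}]}}

```text
time_s: 17.85
eef_pos: [0.5143, 0.1113, 0.1662]
tcp_rot: [[-0.996, -0.089, -0.0], [-0.089, 0.996, -0.0], [0.0, -0.0, -1.0]]
ft_force: [0.8, 0.0, 0.5]
finger_gap: 0.0316
finger_force: 15.0
```

Run:
```python
from h import *
for i in range(4):snap('wrist')
s=pose();d=snap('wrist');print(loc('case',s['eef_pos']))
hsv=cv2.cvtColor(d['image'],cv2.COLOR_RGB2HSV)
m=((hsv[...,0]>80)&(hsv[...,0]<125)&(hsv[...,1]>40)&(hsv[...,2]>60)).astype(np.uint8);m[232:]=0
q=cv2.approxPolyDP(cv2.convexHull(np.argwhere(m>0)[:,::-1].astype(np.int32)),6,True)[:,0];print(q.tolist())
for p in q:print(ray(d,p,.036),loc('case',ray(d,p,.036)))
```

```text
t 18.05 pos [0.514  0.1096 0.1659] closing axis deg 95.02 tilt [-0.001 -0.001 -1.   ] gap 0.0318 F 15.0 ft [-0.1 -0.3  0.2] j [  6.  -7. 113.  -0.  74. -89.]
[ 0.2 -0.6]
[[301, 231], [31, 231], [4, 110], [307, 111]]
[0.57076698 0.16781009 0.036     ] [61.6 52.6]
[ 0.59669479 -0.12902204  0.036     ] [  62.4 -245.3]
[ 0.46772968 -0.14125682  0.036     ] [ -67.2 -246.6]
[0.44272544 0.157041   0.036     ] [-66.9  52.7]
```

Request:
{"fn": "apply_moves", "kwargs": {"series": [{"offset": [0, 0, -0.04], "roll": 0, "jaw": 0.1}, {"offset": [0, 0, -0.035], "roll": 0, "jaw": 0.1}, {"offset": [0, 0, -0.025], "roll": 0, "jaw": 0.1}, {"offset": [0, 0, -0.012], "roll": 0, "jaw": 0.1}, {"offset": [0, 0, -0.008], "roll": 0, "jaw": 0.1}, {"offset": [0, 0, -0.004], "roll": 0, "jaw": 0.1}, {"offset": [0, 0, 0], "roll": 0, "jaw": 0.1}, {"offset": [0, 0, 0], "roll": 0, "jaw": 0.1}]}}

```text
time_s: 19.1
eef_pos: [0.5151, 0.1093, 0.043]
tcp_rot: [[-0.996, -0.086, 0.001], [-0.086, 0.996, 0.0], [-0.001, 0.0, -1.0]]
ft_force: [-0.8, -0.1, -0.7]
finger_gap: 0.032
finger_force: 15.0
```

Request:
{"fn": "apply_moves", "kwargs": {"series": [{"offset": [0, 0, -0.001], "roll": 0, "jaw": 0.1}, {"offset": [0, 0, -0.0005], "roll": 0, "jaw": 0.1}, {"offset": [0, 0, 0], "roll": 0, "jaw": 0.1}, {"offset": [0, 0, 0], "roll": 0, "jaw": 0.5}, {"offset": [0, 0, 0], "roll": 0, "jaw": 0.5}, {"offset": [0, 0, 0.03], "roll": 0, "jaw": 0.55}, {"offset": [0, 0, 0.05], "roll": 0, "jaw": 0.55}, {"offset": [0, 0, 0.05], "roll": 0, "jaw": 0.55}]}}

```text
time_s: 20.1
eef_pos: [0.5139, 0.1092, 0.1714]
tcp_rot: [[-0.996, -0.086, -0.001], [-0.086, 0.996, -0.0], [0.001, -0.0, -1.0]]
ft_force: [0.4, -0.3, -0.4]
finger_gap: 0.0521
finger_force: 0.0
```

Run:
```python
from h import *
for i in range(3):snap('wrist')
d=snap('wrist');pose();hsv=cv2.cvtColor(d['image'],cv2.COLOR_RGB2HSV)
pk=((hsv[...,1]>60)&((hsv[...,0]>160)|(hsv[...,0]<3))&(hsv[...,2]>40)).astype(np.uint8);pk[:,:180]=0;pk[:,330:]=0;pk[240:]=0
k,l,st,ce=cv2.connectedComponentsWithStats(pk);i=1+np.argmax(st[1:,4]);print(st[i]);ys,xs=np.nonzero(l==i)
r=cv2.minAreaRect((np.array([ray(d,p,.051)[:2] for p in zip(xs,ys)])*1000).astype(np.float32));print('case',r,loc('case',np.array(r[0])/1000))
C={}
for n,(x0,x1,y0,y1) in dict(side=(218,250,248,284),top=(160,192,172,202)).items():
    im=cv2.imread(f'pics/{n}.png');c=im[y0:y1,x0:x1].astype(int);df=np.abs(c-np.median(c.reshape(-1,3),axis=0)).sum(2)
    m=(df>40).astype(np.uint8);k,l,s,ce=cv2.connectedComponentsWithStats(m);i=1+np.argmax(s[1:,4]);d=snap(n);C[n]=d
    X,Y,W,H=s[i,:4]+[x0,y0,0,0];print(n,X,Y,W,H,ce[i]+[x0,y0]);print((m*(l==i))[::1].astype(str).tolist() and '\n'.join(''.join('#' if v else '.' for v in r) for r in (l==i)))
    for z in(.03,.066,.102):print(z,[ray(d,p,z).round(3)[:2].tolist() for p in((X+W/2,Y),(X+W/2,Y+H/2),(X+W/2,Y+H))])
```

```text
t 20.30 pos [0.5151 0.1093 0.1717] closing axis deg 94.94 tilt [ 0.002  0.    -1.   ] gap 0.0522 F 0.0 ft [ 0.6 -0.6 -1.1] j [  6.  -7. 113.   0.  74. -89.]
[ 238  142   30   64 1226]
case ((513.7340698242188, 108.70165252685547), (66.3231201171875, 30.05657386779785), 5.655129432678223) [-0.2 -1.4]
side 226 255 16 23 [233.47033898 267.94491525]
................................
................................
................................
................................
................................
................................
................................
..............###...............
..............####..............
..............###...............
............##....#.............
............###.###.#...........
............#######.#...........
..........#..#####.##...........
..........##.####.###...........
...........##..#.####.#.........
.........#.#########..#.........
.........##.########.##.........
.........###..####.#####........
.........######.########........
.........###############........
.........###############........
........###############...
[... 1097 characters left out ...]
#........
..........##.####.######........
........#..########.#####.......
........#.#.#############.......
........##########.######.......
.........##.#####.######........
..........###...########........
............###########.........
.............#########..........
..............#######...........
................###.............
................................
................................
................................
................................
................................
................................
0.03 [[0.594, 0.275], [0.569, 0.274], [0.544, 0.273]]
0.066 [[0.587, 0.268], [0.562, 0.267], [0.537, 0.266]]
0.102 [[0.579, 0.26], [0.555, 0.259], [0.531, 0.258]]
```

Request:
{"fn": "apply_moves", "kwargs": {"series": [{"offset": [0.007, 0.02, 0.015], "roll": 0, "jaw": 0.7}, {"offset": [0.007, 0.024, 0.01], "roll": 0, "jaw": 0.7}, {"offset": [0.007, 0.024, 0], "roll": 0, "jaw": 0.7}, {"offset": [0.007, 0.024, 0], "roll": 0, "jaw": 0.7}, {"offset": [0.007, 0.024, 0], "roll": 0, "jaw": 0.7}, {"offset": [0.007, 0.024, 0], "roll": 0, "jaw": 0.7}, {"offset": [0.008, 0.0215, 0], "roll": 0, "jaw": 0.7}, {"offset": [0, 0, 0], "roll": 0, "jaw": 0.7}]}}

```text
time_s: 21.4
eef_pos: [0.5648, 0.2721, 0.1954]
tcp_rot: [[-0.996, -0.088, -0.0], [-0.088, 0.996, -0.0], [0.0, -0.0, -1.0]]
ft_force: [-0.7, 0.5, 0.3]
finger_gap: 0.0669
finger_force: 0.0
```

Run:
```python
from h import *
for i in range(3):snap('wrist')
s=pose();d=snap('wrist','w9.png');print(proj(d,[.564,.271,.03]),proj(d,[.564,.271,.102]))
```

```text
t 21.55 pos [0.5644 0.2704 0.1956] closing axis deg 94.93 tilt [-0.    -0.001 -1.   ] gap 0.0666 F 0.0 ft [-1.1  0.2  0.5] j [ 21.   5.  99.  -0.  76. -74.]
[253.45906917 168.97398373] [253.61080279 185.61936206]
```

View pics/w9.png

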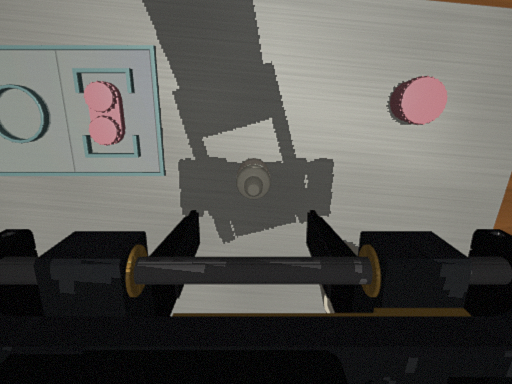

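The nozzle tip is at (253.5,186), exactly where predicted, centred between the fingers. The case sits well in its pocket. I'll descend on the bottle, keeping the fingertips high so they clear the collar later.

Request:
{"fn": "apply_moves", "kwargs": {"series": [{"offset": [0, 0.0005, -0.04], "roll": 0, "jaw": 0.7}, {"offset": [0, 0, -0.04], "roll": 0, "jaw": 0.7}, {"offset": [0, 0, -0.035], "roll": 0, "jaw": 0.7}, {"offset": [0, 0, -0.02], "roll": 0, "jaw": 0.7}, {"offset": [0, 0, -0.012], "roll": 0, "jaw": 0.7}, {"offset": [0, 0, 0], "roll": 0, "jaw": 0.7}, {"offset": [0, 0, 0], "roll": 0, "jaw": 0.45}, {"offset": [0, 0, 0], "roll": 0, "jaw": 0.35}]}}

```text
time_s: 22.6
eef_pos: [0.5654, 0.2716, 0.0503]
tcp_rot: [[-0.996, -0.086, 0.002], [-0.086, 0.996, 0.001], [-0.002, 0.001, -1.0]]
ft_force: [0.3, 0.7, 0.9]
finger_gap: 0.0519
finger_force: 0.0
```

Request:
{"fn": "apply_moves", "kwargs": {"series": [{"offset": [0, 0, 0], "roll": 0, "jaw": 0.1}, {"offset": [0, 0, 0], "roll": 0, "jaw": 0.1}, {"offset": [0, 0, 0], "roll": 0, "jaw": 0.1}, {"offset": [0, 0, 0], "roll": 0, "jaw": 0.1}, {"offset": [0, 0, 0], "roll": 0, "jaw": 0.1}, {"offset": [0, 0, 0], "roll": 0, "jaw": 0.1}, {"offset": [0, 0, 0], "roll": 0, "jaw": 0.1}, {"offset": [0, 0, 0], "roll": 0, "jaw": 0.1}], "force": 12}}

```text
time_s: 23.6
eef_pos: [0.5648, 0.2713, 0.0493]
tcp_rot: [[-0.996, -0.086, 0.001], [-0.086, 0.996, 0.0], [-0.001, 0.0, -1.0]]
ft_force: [-1.7, -0.4, 5.5]
finger_gap: 0.0358
finger_force: 12.0
```

Request:
{"fn": "apply_moves", "kwargs": {"series": [{"offset": [0, 0, 0.02], "roll": 0, "jaw": 0.1}, {"offset": [0, 0, 0.04], "roll": 0, "jaw": 0.1}, {"offset": [-0.005, -0.03, 0.03], "roll": 0, "jaw": 0.1}, {"offset": [-0.008, -0.048, 0], "roll": 0, "jaw": 0.1}, {"offset": [-0.008, -0.05, 0], "roll": 0, "jaw": 0.1}, {"offset": [-0.008, -0.05, 0], "roll": 0, "jaw": 0.1}, {"offset": [-0.008, -0.048, 0], "roll": 0, "jaw": 0.1}, {"offset": [-0.006, -0.032, 0], "roll": 0, "jaw": 0.1}]}}

```text
time_s: 24.6
eef_pos: [0.5209, 0.0114, 0.1394]
tcp_rot: [[-0.996, -0.085, 0.001], [-0.085, 0.996, -0.0], [-0.001, -0.0, -1.0]]
ft_force: [0.1, -0.2, -0.8]
finger_gap: 0.0354
finger_force: 12.0
```

Run:
```python
from h import *
for i in range(4):snap('wrist')
s=pose();d=snap('wrist');print(loc('bottle',s['eef_pos']))
```

```text
t 24.80 pos [0.5215 0.0131 0.1392] closing axis deg 94.86 tilt [ 0.001  0.    -1.   ] gap 0.0355 F 12.0 ft [-0.6 -0.3  0.7] j [ -4.  -6. 115.   0.  71. -99.]
[-0.5 -0.3]
```

Request:
{"fn": "apply_moves", "kwargs": {"series": [{"offset": [0, 0, -0.03], "roll": 0, "jaw": 0.1}, {"offset": [0, 0, -0.025], "roll": 0, "jaw": 0.1}, {"offset": [0, 0, -0.014], "roll": 0, "jaw": 0.1}, {"offset": [0, 0, -0.008], "roll": 0, "jaw": 0.1}, {"offset": [0, 0, -0.004], "roll": 0, "jaw": 0.1}, {"offset": [0, 0, -0.002], "roll": 0, "jaw": 0.1}, {"offset": [0, 0, 0], "roll": 0, "jaw": 0.1}, {"offset": [0, 0, 0], "roll": 0, "jaw": 0.1}]}}

```text
time_s: 25.85
eef_pos: [0.5219, 0.0131, 0.0563]
tcp_rot: [[-0.996, -0.086, 0.001], [-0.086, 0.996, -0.0], [-0.001, -0.0, -1.0]]
ft_force: [-0.1, -0.5, -0.3]
finger_gap: 0.0362
finger_force: 12.0
```

Request:
{"fn": "apply_moves", "kwargs": {"series": [{"offset": [0, 0, -0.0005], "roll": 0, "jaw": 0.1}, {"offset": [0, 0, -0.0005], "roll": 0, "jaw": 0.1}, {"offset": [0, 0, 0], "roll": 0, "jaw": 0.1}, {"offset": [0, 0, 0], "roll": 0, "jaw": 0.6}, {"offset": [0, 0, 0], "roll": 0, "jaw": 0.6}, {"offset": [0, 0, 0.02], "roll": 0, "jaw": 0.6}, {"offset": [0, 0, 0.05], "roll": 0, "jaw": 0.6}, {"offset": [0, 0, 0.06], "roll": 0, "jaw": 0.6}]}}

```text
time_s: 26.85
eef_pos: [0.5203, 0.0133, 0.1844]
tcp_rot: [[-0.996, -0.086, -0.003], [-0.086, 0.996, 0.0], [0.003, 0.001, -1.0]]
ft_force: [0.5, 0.0, -0.3]
finger_gap: 0.0573
finger_force: 0.0
```

Run:
```python
from h import *
for i in range(5):snap('wrist')
pose();d=snap('wrist','w10.png');s=d
for n in('case','bottle','tool'):print(n,proj(s,[*CEN[n],.036]))
print('bottle tip predicted',proj(d,[*TC,.108]))
```

```text
t 27.10 pos [0.5213 0.0132 0.1844] closing axis deg 94.94 tilt [-0.  0. -1.] gap 0.0570 F 0.0 ft [-0.1  0.  -0.9] j [ -4.  -8. 113.   0.  76. -99.]
case [340.47355411 173.33054683]
bottle [253.01104888 173.25623415]
tool [165.54615179 173.18191944]
bottle tip predicted [253.09573322 192.12325044]
```

View pics/w10.png

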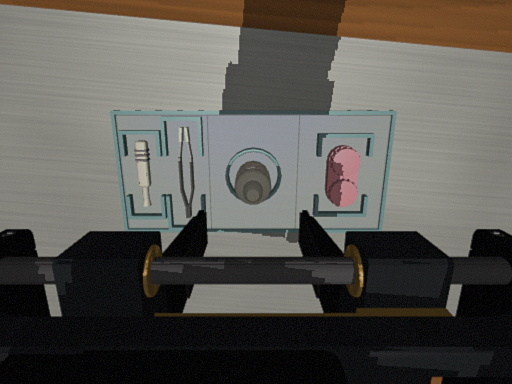

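All four things sit in their places: bottle tip at (253,191) where predicted, case at (342,176), tweezers (183,128)-(188,216), and inserter (142,141)-(147,206). I'll hand in the job.

```bash
python3 -c "
from rig import ctrl
print(ctrl.close_job())"
```

```text
the job is handed in; nothing more can be done
None
```

The lens case, bottle, tweezers and inserter are each set down and released in their own places in the tray, nothing else was handled, and the job was handed in at about 27 s; no verdict came back.

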